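Roll the hex housing cover-up and lever it open

ROBOT

A 7-joint arm with a two-finger parallel gripper is mounted at the origin on a cart in front of the work surface, level with it; the furniture and walls round the work are solid. World frame = base frame: x ahead of the robot, y to its left, z up, the work surface at z = 0. Lengths are in mm, angles in degrees, forces in N, time in s.
With the tool pointing down it reaches from about 425 to 875 mm from the base axis. Payload 8.4 kg.
Tool frame: the origin (TCP) lies midway between the tips of the shut fingers; the grasp point (between the pads) lies 19 mm behind it; z points along the fingers, y is the line along which they close (so a half turn about z gives the same grasp; the last joint's range is limited). The gripper opens to 87 mm and grips with 3 to 60 N. Pads are 19 mm wide; open, the fingers measure 117 mm over their backs; the gripper's body (75 mm by 190 mm) begins 51 mm behind the grasp point.
Start: joints at [-5.684, 19.091, 2.286, 83.961, -0.768, 76.965, -3.352], TCP at [649.972, -0.012, 222.546] pointing down, gripper open.
Joint ranges: [-147.57, 147.57], [-21.85, 119.76], [-74.77, 79.35], [14.55, 137.4], [-85.83, 265.84], [4.83, 119.75], [-152.11, 152.11]. Speed limits (degrees/s): [127.2, 127.2, 159.86, 159.86, 180, 180, 180].

INTERFACE

Orientations are given as [roll, pitch, yaw] about the fixed x, y, z axes, in that order (R = Rz(yaw) Ry(pitch) Rx(roll)).
In Python, from workcell import manip gives the robot as it stands.
- The arm moves only by the tool move_arm, never from a script. Its argument "commands" is a list that holds one entry, the list of rows, each a list of 5 numbers: the shift along the tool's x, y, z in cm, then the turn about the tool's z in rad, then the opening in per cent of the stroke, from 0 (shut) to 100 (fully open). In form: [[[x, y, z, twist, grip], ...]]. A call has 1 to 20 rows; each row shifts and turns the commanded pose from where the row before left it, along the tool's axes as they then stand; what a row does not reach is not made up. A row lasts 1/10 s, in which the tool goes at most 50 mm and 8.59 degrees, less where a joint would pass 70% of its speed; a pose out of reach is approached as far as the arm can. A call is refused whole if a number of a shift passes 5 or a number of a turn 0.15, either way. A call with a gripper value outside its range is refused whole. The fingers move at their own pace and stop on an object; "newtons" is the grip in N (left out, the last holds). Time passes only in rows, so rows that do not move let the fingers close. It gives the time, the measured TCP pose, the force, the opening and the grip force at its end, in the units of the state.
- manip.get_state(): the state, without advancing time (a new reading comes with each control period).
- manip.read_camera(name): name is "scene" or "side" or "wrist"; returns a dict with "image" (420x560x3 uint8, blue, green, red), "fov_y" (degrees; the focal length in pixels is half the picture's height over the tangent of half this angle, whatever the lens; pixels are square), "cx", "cy" (the principal point, pixels), "world_to_cam" (4x4, takes a point from world to camera coordinates); the wrist camera has in their place "mount" (4x4, takes a point from camera to tool coordinates, whose origin is the TCP and whose axes are the flange's). Camera axes: x right, y down, z forward; pixel columns grow to the right and rows downward; lengths in mm; the calibration is good to about 2 mm. A picture is of the moment at which its call begins: read the wrist's pose just before it. There is no depth.
- manip.finish_job(): hands the job in; it is judged then, once.
Trained networks look in a picture, given as the dict that the camera call returned (one of the last four; its "shot" number tells which), for a name from the list of things; names that differ only in an ending like _2 or _b are one class to them, and where a whole thing is asked for, a point or a joint stands for the part that bears it (a point fixed in the world has none). Each returns a list of dicts, best first, with "conf" (0 to 1); they miss things now and then, are a little off and sometimes report something else, mostly with a low value. They report only what shows in the picture. A call takes as long as a camera call.
- manip.search_frame(picture, thing): "box" ([left, top, right, bottom] in pixels, round what is visible of it).
- manip.trace(picture, thing): "mask" (420x560 bool, what is visible of it) and "box" ([left, top, right, bottom] in pixels, round what is visible of it).
The state is a dict: "time": time; "joints": joint angles; "joint_velocities": joint speeds; "joint_torque": joint torques, N m; "ee_pos": TCP position; "ee_rot": TCP orientation; "wrist_force": force on the tool from outside, world axes, zero at the start; "wrist_torque": the same for the moment, N m; "gripper_width": finger opening in mm; "finger_force": force on a finger pad.
Only numpy, scipy, OpenCV 4.12 (cv2) and the standard library are available. Lean on these libraries where they do the work, as an engineer would, in place of code of your own. Each camera call takes 0.05 s, during which the arm holds its last target. There are 200 camera calls.

TASK

The hexagonal metal junction housing lies on the rubber mat with its hinged cover underneath. Without lifting it off the mat, push and tip it over, face by face, until the cover is on top, still shut and with the whole housing on the mat; then lever the cover well open (at least 60 degrees) by its lip with the blade of the screwdriver. Leave the cover standing open by itself, lay the screwdriver flat on the bench clear of the mat, and leave the other things where they are.

Things in the scene. Friction and masses are not known exactly. Their poses are not given: they have to be found in the camera images.
- housing: Hollow aluminium hexagonal prism, 50 mm across flats (side 28.9 mm), 110 mm long, about 0.5 kg. Origin at its centre on the long axis. x: along the prism to the lip end; z: out through the cover face (down at first, up when done). A roll is 60 degrees and 28.9 mm sideways; three either way. Pushed and lifted a little at its widest edge it tips; it jams if pushed on the slope above.
- cover (a joint): Hinge of the housing's steel cover, rad: 0 shut, 1.75 fully open, lifting at the lip end. The cover is a plain plate 4 mm thick, 28 mm wide, 126 mm long, one of the six faces, overhanging the end face by 16 mm at the lip. The stiff hinge keeps it at any angle; about 1 N under the lip moves it.
- cover_lip (a point): Middle of the underside edge of the cover's free end. The plate stands 16 mm past the housing's end face there: this overhang is the lip, with open air beneath. It turns with the cover, 126 mm from the hinge line.
- cover_hinge (a point): Point on the cover's hinge line, in the plane of its underside: 55 mm along -x and 21 mm along +z from the housing's origin. The line is parallel to the housing's y axis.
- screwdriver: Long screwdriver with a plastic handle, 202 mm long, 0.07 kg, lying on the bench to the left. Origin under its middle at bench level; its axis is 13 mm above that. Handle from 1 to 101 mm along its +y axis, 26 mm thick and nearly even; round steel blade shaft 6 mm thick along -y to the tip at -100 mm. Its z axis points up.
- mat: Flat dark rubber mat fixed on the bench, 260 x 220 mm (its x and y axes), 3 mm thick. Origin at the centre of its underside, z = 0.
- notebook: Closed notebook lying flat, 144 mm along its x axis, 94 mm along y, 14 mm high; bystander. Origin under its middle.
- tape_measure: Pocket tape measure, 64 x 81 x 36 mm high; bystander. Origin under its middle.
- gland: Plastic cable gland, 27 x 31 x 27 mm high; bystander. Origin under its middle.
- sleeve_tube: Clear round tube of splice sleeves lying on its side, 27 mm thick, 84 mm along y; bystander. Origin under its middle.
- hex_keys: Folding hex key set lying flat, 30 mm wide, 95 mm along its y axis, 22 mm high; bystander. Origin under its middle.
- power_meter: Hand-held power meter lying flat, 161 mm along x, 72 mm wide, 32 mm high; bystander. Origin under its middle.

How it is judged (in metres and radians):
On the way, in this order (a step that is already met when the one before it is completed fails the run):
1. the housing lies on the mat with its cover on top and still shut (angle between housing's own z axis and vertical below 0.12 rad and x of housing in the frame of mat between -0.105 and 0.105 m and y of housing in the frame of mat between -0.085 and 0.085 m and value of joint cover below 0.1 rad and linear speed of housing below 0.02 m/s), for 0.2 s.
2. the cover is being lifted with the screwdriver against it (angle between housing's own z axis and vertical below 0.12 rad and value of joint cover above 0.25 rad and contact force between screwdriver and housing above 0.05 N), for 0.1 s.
At the end, for the whole second after the job is handed in: The housing lies still with its cover face up (within 0.12 rad), its centre within 105 mm (mat's x) and 85 mm (mat's y) of the mat's centre; the cover stands open by more than 1.0 rad; the screwdriver lies flat and still on the bench, touching neither housing nor mat (angle between housing's own z axis and vertical below 0.12 rad and x of housing in the frame of mat between -0.105 and 0.105 m and y of housing in the frame of mat between -0.085 and 0.085 m and value of joint cover above 1 rad and linear speed of each of housing, screwdriver below 0.02 m/s and velocity of joint cover below 0.1 rad/s and height (world z) of screwdriver between -0.02 and 0.03 m and contact force between screwdriver and housing below 0.02 N and contact force between screwdriver and mat below 0.02 N and angle between screwdriver's own y axis and vertical between 1.35 and 1.79 rad).
It fails at once if the housing is lifted off the mat (its centre more than 48 mm above the bench; rolling raises it to 32 mm) (height (world z) of housing above 0.048 m).
It fails at once if the cover is opened before the housing lies cover-up (value of joint cover above 0.25 rad and angle between housing's own z axis and vertical above 0.3 rad).
It fails at once if a bystander (notebook, tape measure, gland, sleeve tube, hex keys or power meter) is shoved by more than 20 mm (distance of any of notebook, tape_measure, gland, sleeve_tube, hex_keys, power_meter from where it was at the start of the episode above 0.02 m).
It also fails if it takes over 66 s, if anything falls off the work surface, if the arm or the gripper's body presses on something with over 40 N, if the wrist force passes 120 N, or if a joint passes its speed limit or range.

## Working session

There is one attempt and no reset: what is moved stays moved. The work goes in short steps, Python scripts to look and compute and a tool call to move; the robot and the scene stay as the last step left them, time stands still between calls to the robot, and variables do not carry over. Pictures are saved under pics/ and viewed, at most 13 in all, crops included, and the job is handed in when it is done.

Besides the shell and the picture viewer there is one more tool, called after "Call:" by a JSON object that holds its "name" and its "arguments", one argument or row to a line. move_arm: Moves the arm, as the interface text tells. Its arguments: {"type":"object","properties":{"commands":{"type":"array","items":{"type":"array","items":{"type":"array","items":{"type":"number"}}}},"newtons":{"type":"number"}},"required":["commands"]}

```bash
mkdir -p pics; ls
cat > h.py <<'E'
import numpy as np, cv2
from workcell import manip
from scipy.spatial.transform import Rotation as R
def foc(p): return p["image"].shape[0]/2/np.tan(np.radians(p["fov_y"])/2)
def w2c(p,st=None):
    if "world_to_cam" in p: return np.array(p["world_to_cam"])
    T=np.eye(4);T[:3,:3]=R.from_euler('xyz',st["ee_rot"],degrees=True).as_matrix();T[:3,3]=st["ee_pos"]
    return np.linalg.inv(T@np.array(p["mount"]))
def toz(p,uv,z,st=None):
    M=np.linalg.inv(w2c(p,st));uv=np.atleast_2d(uv).astype(float)
    d=np.c_[(uv[:,0]-p["cx"])/foc(p),(uv[:,1]-p["cy"])/foc(p),np.ones(len(uv))]@M[:3,:3].T
    o=M[:3,3];return o+d*((z-o[2])/d[:,2])[:,None]
def proj(p,X,st=None):
    c=np.c_[np.atleast_2d(X),np.ones(len(np.atleast_2d(X)))]@w2c(p,st).T
    return c[:,:2]/c[:,2:3]*foc(p)+[p["cx"],p["cy"]]
E
python3 - <<'E'
from h import *
st=manip.get_state();print(st)
ims=[]
for n in ["scene","side","wrist"]:
    p=manip.read_camera(n);cv2.imwrite(f"pics/{n}0.png",p["image"])
    print(n,p.get("fov_y"),p["cx"],p["cy"],np.round(np.linalg.inv(w2c(p,st)),2).tolist())
    for t,z in [("housing",25),("screwdriver",13),("mat",3),("notebook",7),("tape_measure",18),("gland",13),("sleeve_tube",13),("hex_keys",11),("power_meter",16)]:
        r=manip.trace(p,t)
        if r:
            m=r[0]["mask"].astype(np.uint8);c=max(cv2.findContours(m,0,2)[0],key=cv2.contourArea)
            box=cv2.boxPoints(cv2.minAreaRect(c))
            print(t,round(r[0]["conf"],2),np.round(r[0]["box"]).tolist(),np.round(toz(p,box,z,st)[:,:2]).tolist())
E
```

```text
pics
{'time': 0.0, 'joints': array([-5.68324498, 19.13156334,  2.28736506, 84.01340714, -0.76739278,
       76.96763534, -3.34972856]), 'joint_velocities': array([ 0.08827137,  0.02958395,  0.0851219 , -0.05542178,  0.00619983,
        0.05008959,  0.03008726]), 'joint_torque': array([ 1.06989024e-03, -6.56351209e+01,  1.33598529e+00, -4.03798449e+01,
       -5.97442500e-02,  4.47441044e-02,  1.62792835e-04]), 'ee_pos': array([ 6.49497218e+02, -6.99109283e-02,  2.21642125e+02]), 'ee_rot': array([-1.79902966e+02,  7.83201450e-03,  8.99980396e+01]), 'wrist_force': array([ 0.54910809, -0.18230829,  0.43661128]), 'wrist_torque': array([-0.0031892 , -0.01635513,  0.03277083]), 'finger_force': 0.0, 'gripper_width': 86.8504362213495}
scene 50.901399841327446 285.2231843297502 208.0470472689043 [[0.86, -0.39, 0.33, 204.28], [-0.51, -0.66, 0.55, -592.09], [-0.0, -0.64, -0.77, 857.52], [0.0, 0.0, 0.0, 1.0]]
housing 0.95 [268.0, 193.0, 310.0, 240.0] [[517.0, 44.0], [578.0, 64.0], [582.0, -81.0], [526.0, -96.0]]
screwdriver 0.55 [185.0, 122.0, 223.0, 145.0] [[459.0, 436.0], [481.0, 462.0], [526.
[... 1933 characters left out ...]
3, 81.35], [-0.0, 0.3, -0.96, 383.82], [0.0, 0.0, 0.0, 1.0]]
housing 0.79 [167.0, 145.0, 224.0, 249.0] [[515.0, 46.0], [572.0, 53.0], [582.0, -85.0], [518.0, -94.0]]
mat 0.56 [97.0, 111.0, 310.0, 272.0] [[385.0, -129.0], [429.0, 91.0], [688.0, 87.0], [691.0, -135.0]]
notebook 0.86 [252.0, 0.0, 339.0, 64.0] [[621.0, 147.0], [624.0, 208.0], [718.0, 207.0], [721.0, 145.0]]
tape_measure 0.74 [167.0, 311.0, 196.0, 339.0] [[483.0, -232.0], [527.0, -183.0], [543.0, -202.0], [499.0, -252.0]]
sleeve_tube 0.97 [63.0, 142.0, 94.0, 210.0] [[382.0, 51.0], [413.0, 54.0], [405.0, -34.0], [372.0, -37.0]]
hex_keys 0.66 [86.0, 43.0, 178.0, 92.0] [[433.0, 143.0], [532.0, 167.0], [539.0, 135.0], [437.0, 110.0]]
```

View pics/scene0.png

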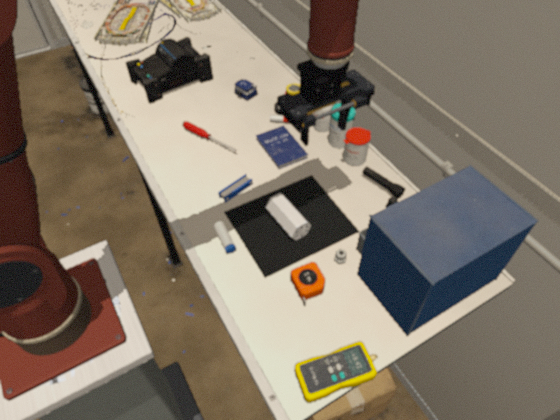

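View pics/wrist0.png

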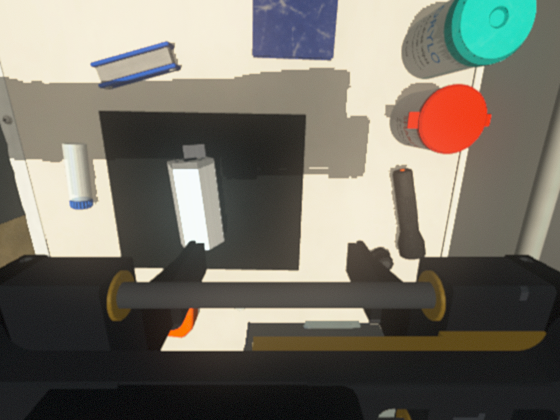

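The housing's axis lies roughly along world y, centred near (548,-20), with its lip end toward +y: in the wrist view it runs from about (193,150) to (205,250). The mat spans x 425–685 and y -130–90, so I'll roll the housing toward +x. First I'll turn the tool and look from close by.

Call:
{"name": "move_arm", "arguments": {
  "commands": [
    [[-0.5, -4.2, 0, 0, 50], [-0.5, -4.2, 0, 0, 50], [-0.5, -4.2, 0, 0, 50], [-0.5, -4.2, 0, 0, 50], [0, 0, 0.5, 0.15, 50], [0, 0, 0.5, 0.15, 50], [0, 0, 0.5, 0.15, 50], [0, 0, 0.5, 0.15, 50], [0, 0, 0.5, 0.15, 50], [0, 0, 0.5, 0.15, 50], [0, 0, 0.5, 0.15, 50], [0, 0, 0.5, 0.15, 50], [0, 0, 0.5, 0.15, 50], [0, 0, 0.5, 0.15, 50], [0, 0, 0, 0.07, 50], [0, 0, 0, 0, 50]]
  ]
}}

```text
time: 3.1
ee_pos: [481.9, -20.0, 172.6]
ee_rot: [180.0, 0.0, -0.0]
wrist_force: [-0.2, -0.3, -0.2]
gripper_width: 43.6
finger_force: 0.0
```

Run:
```python
from h import *
st=manip.get_state();print(st["ee_pos"],st["ee_rot"],st["joints"],st["time"],st["gripper_width"],st["wrist_force"])
p=manip.read_camera("wrist");cv2.imwrite("pics/w1.png",p["image"])
for t,z in [("housing",28),("mat",3)]:
    r=manip.trace(p,t)
    for q in r[:1]:
        m=q["mask"].astype(np.uint8);c=max(cv2.findContours(m,0,2)[0],key=cv2.contourArea)
        print(t,q["conf"],np.round(toz(p,cv2.boxPoints(cv2.minAreaRect(c)),z,st)).tolist())
        a=cv2.approxPolyDP(cv2.convexHull(c),4,True)[:,0];print(a.tolist(),np.round(toz(p,a,z,st)[:,:2]).tolist(),np.round(toz(p,a,53,st)[:,:2]).tolist())
```

```text
[481.92341849 -20.01675332 172.55251226] [ 1.79999526e+02  3.38689381e-03 -1.36051808e-02] [-4.99525480e+00  1.60990631e+00  2.12490271e+00  1.10530217e+02
 -6.41065230e-02  6.78644024e+01 -9.28606364e+01] 3.1 43.607257777637436 [-0.24547709 -0.34507315 -0.22165095]
housing 0.76 [[574.0, 45.0, 28.0], [581.0, -78.0, 28.0], [523.0, -86.0, 28.0], [515.0, 45.0, 28.0]]
[[335, 113], [335, 148], [328, 159], [228, 165], [214, 148], [212, 125], [222, 108], [329, 101]] [[569.0, -80.0], [535.0, -82.0], [523.0, -75.0], [517.0, 30.0], [535.0, 44.0], [558.0, 44.0], [574.0, 33.0], [581.0, -73.0]] [[569.0, -75.0], [537.0, -77.0], [527.0, -71.0], [521.0, 26.0], [537.0, 39.0], [558.0, 39.0], [573.0, 29.0], [579.0, -69.0]]
mat 0.83 [[675.0, 86.0, 3.0], [675.0, -132.0, 3.0], [426.0, -161.0, 3.0], [426.0, 114.0, 3.0]]
[[390, 0], [362, 235], [186, 233], [167, 0]] [[675.0, -132.0], [427.0, -127.0], [430.0, 90.0], [675.0, 86.0]] [[658.0, -115.0], [448.0, -111.0], [450.0, 73.0], [658.0, 70.0]]
```

View pics/w1.png

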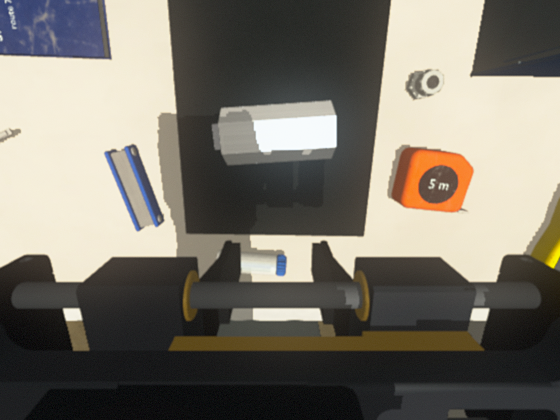

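The near widest edge runs from (523,-75) to (517,30), so the axis is tilted about 3.5°. The mat's centre is about (558,-20). I'll descend beside the near edge and touch it.

Call:
{"name": "move_arm", "arguments": {
  "commands": [
    [[0, 0.2, 4, -0.06, 50], [0, 0, 4, 0, 50], [0, 0, 4, 0, 50], [0, 0, 4, 0, 50], [1, 0, 0, 0, 50], [0.8, 0, 0, 0, 50], [0.3, 0, 0, 0, 50], [0.3, 0, 0, 0, 50], [0, 0, 0, 0, 50]]
  ]
}}

```text
time: 4.15
ee_pos: [507.4, -20.4, 14.0]
ee_rot: [-180.0, -0.1, 3.5]
wrist_force: [-0.5, 0.2, 1.1]
gripper_width: 43.1
finger_force: 0.0
```

Call:
{"name": "move_arm", "arguments": {
  "commands": [
    [[0.3, 0, 0, 0, 50], [0.3, 0, 0, 0, 50], [0.25, 0, -0.35, 0, 50], [0.25, 0, -0.35, 0, 50], [0.3, 0, -0.3, 0, 50], [0.3, 0, -0.3, 0, 50], [0.35, 0, -0.25, 0, 50], [0.35, 0, -0.25, 0, 50], [0.4, 0, -0.2, 0, 50], [0.4, 0, -0.2, 0, 50], [0, 0, 0, 0, 50], [0, 0, 0, 0, 50]]
  ]
}}

```text
time: 5.35
ee_pos: [537.9, -18.6, 34.5]
ee_rot: [-180.0, 0.0, 3.5]
wrist_force: [-1.5, -0.4, 0.5]
gripper_width: 43.1
finger_force: 0.0
```

```bash
cat > hz.py <<'E'
from h import *
st=manip.get_state();print(st["ee_pos"],st["time"],st["wrist_force"])
p=manip.read_camera("wrist")
for q in manip.trace(p,"housing")[:1]:
        m=q["mask"].astype(np.uint8);c=max(cv2.findContours(m,0,2)[0],key=cv2.contourArea)
        a=cv2.approxPolyDP(cv2.convexHull(c),4,True)[:,0];print(q["conf"],a.tolist(),np.round(toz(p,a,28,st)[:,:2]).tolist())
import sys
if len(sys.argv)>1: cv2.imwrite(f"pics/{sys.argv[1]}.png",p["image"])
E
python3 hz.py w2
```

```text
[537.88727562 -18.61408638  34.4636885 ] 5.35 [-1.46188494 -0.40198868  0.52807404]
0.7 [[383, 151], [392, 186], [383, 238], [169, 234], [172, 183], [183, 148], [378, 146]] [[606.0, -76.0], [586.0, -85.0], [553.0, -86.0], [547.0, 48.0], [580.0, 45.0], [601.0, 38.0], [609.0, -73.0]]
```

View pics/w2.png

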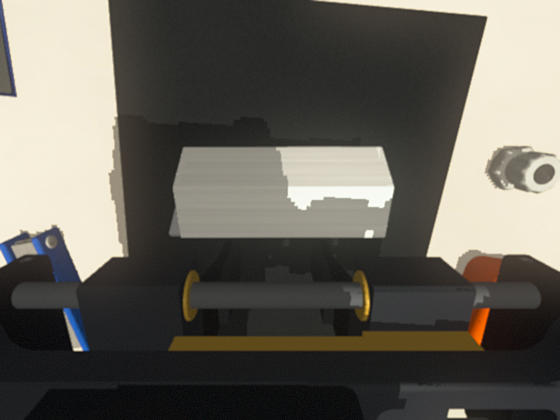

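One roll worked: the far edge moved from about x=577 to 605. Repeating.

Call:
{"name": "move_arm", "arguments": {
  "commands": [
    [[-1.5, 0, 0, 0, 50], [-0.5, 0, 1, 0, 50], [0, 0, 1.1, 0, 50], [1, 0, 0, 0, 50], [0.7, 0, 0, 0, 50], [0.3, 0, 0, 0, 50], [0.3, 0, 0, 0, 50], [0.3, 0, 0, 0, 50], [0.25, 0, -0.35, 0, 50], [0.25, 0, -0.35, 0, 50], [0.3, 0, -0.3, 0, 50], [0.3, 0, -0.3, 0, 50], [0.35, 0, -0.25, 0, 50], [0.35, 0, -0.25, 0, 50], [0.4, 0, -0.2, 0, 50], [0.4, 0, -0.2, 0, 50], [0, 0, 0, 0, 50], [0, 0, 0, 0, 50]]
  ]
}}

```text
time: 7.25
ee_pos: [569.8, -16.7, 35.5]
ee_rot: [-180.0, 0.0, 3.5]
wrist_force: [-0.6, 0.0, -0.0]
gripper_width: 43.8
finger_force: 0.0
```

```bash
python3 hz.py w3
```

```text
[569.83712401 -16.65603692  35.45587517] 7.25 [-0.57542089  0.02615406 -0.01671033]
0.85 [[391, 187], [380, 235], [152, 233], [185, 146], [369, 145], [378, 146]] [[617.0, -83.0], [586.0, -82.0], [579.0, 61.0], [634.0, 39.0], [641.0, -66.0], [640.0, -71.0]]
```

View pics/w3.png

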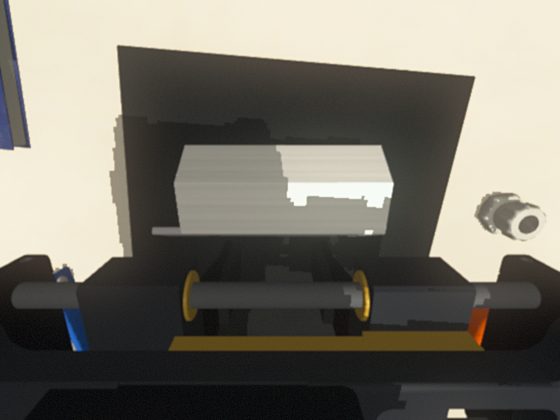

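Second roll done: the far edge is at x≈638 and the cover is now on the near upper slope, with its lip at about (165,231). Third roll.

Call:
{"name": "move_arm", "arguments": {
  "commands": [
    [[-1.5, 0, 0, 0, 50], [-0.5, 0, 1, 0, 50], [0, 0, 1.2, 0, 50], [1, 0, 0, 0, 50], [0.6, 0, 0, 0, 50], [0.3, 0, 0, 0, 50], [0.3, 0, 0, 0, 50], [0.3, 0, 0, 0, 50], [0.25, 0, -0.35, 0, 50], [0.25, 0, -0.35, 0, 50], [0.3, 0, -0.3, 0, 50], [0.3, 0, -0.3, 0, 50], [0.35, 0, -0.25, 0, 50], [0.35, 0, -0.25, 0, 50], [0.4, 0, -0.2, 0, 50], [0.3, 0, -0.2, 0, 50], [0, 0, 0, 0, 50], [0, 0, 0, 0, 50]]
  ]
}}

```text
time: 9.15
ee_pos: [599.8, -14.8, 35.5]
ee_rot: [-180.0, 0.0, 3.5]
wrist_force: [-0.5, -0.0, -0.5]
gripper_width: 43.7
finger_force: 0.0
```

```bash
python3 hz.py w4
```

```text
[599.75474952 -14.82251866  35.45054739] 9.15 [-0.50177409 -0.00819974 -0.50200888]
0.79 [[392, 162], [387, 219], [370, 230], [193, 230], [147, 215], [142, 167], [187, 135], [378, 136]] [[662.0, -79.0], [627.0, -82.0], [619.0, -73.0], [612.0, 38.0], [620.0, 66.0], [650.0, 66.0], [670.0, 40.0], [676.0, -69.0]]
```

View pics/w4.png

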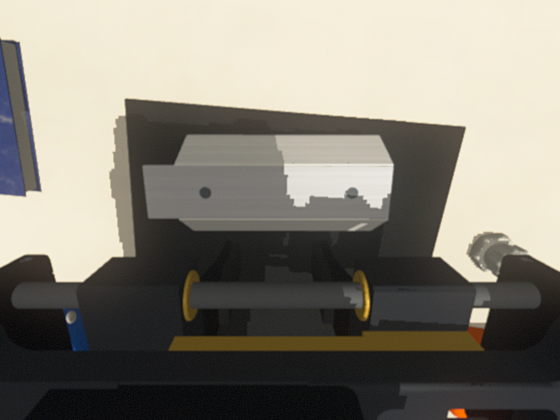

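The cover is on top and shut. The housing centre is about (644,-16), inside the limits. Now the screwdriver, with its handle near (487,408).

Call:
{"name": "move_arm", "arguments": {
  "commands": [
    [[-0.5, 0, -4, 0, 100], [0, 0, -4, 0, 100], [0, 0, -3, 0, 100], [-0.9, -4.3, 0, 0, 100], [-0.9, -4.3, 0, 0, 100], [-0.9, -4.3, 0, 0, 100], [-0.9, -4.3, 0, 0, 100], [-0.9, -4.3, 0, 0, 100], [-0.9, -4.3, 0, 0, 100], [-0.8, -4.3, 0, 0, 100], [-0.8, -4.3, 0, 0, 100], [-0.8, -4.3, 0, 0, 100], [-0.8, -4.3, 0, 0, 100], [0, 0, 0, 0, 100]]
  ]
}}

```text
time: 10.65
ee_pos: [478.3, 415.9, 145.2]
ee_rot: [-179.8, 0.1, 4.0]
wrist_force: [-0.5, 0.8, -0.4]
gripper_width: 87.0
finger_force: 0.0
```

Call:
{"name": "move_arm", "arguments": {
  "commands": [
    [[0, 0, 0, -0.15, 100], [0, 0, 0, -0.15, 100], [0, 0, 0, -0.15, 100], [0, 0, 0, -0.15, 100], [0, 0, 0, -0.15, 100], [0, 0, 0, -0.15, 100], [0, 0, 0, -0.15, 100], [0, 0, 0, -0.15, 100], [0, 0, 0, -0.15, 100], [0, 0, 0, -0.15, 100], [0, 0, 0, -0.15, 100], [0, 0, 0, -0.15, 100], [0, 0, 0, -0.11, 100], [0, 0, 0, 0, 100]]
  ]
}}

```text
time: 12.05
ee_pos: [483.0, 408.1, 145.3]
ee_rot: [-180.0, 0.0, 113.0]
wrist_force: [0.1, -0.7, 0.9]
gripper_width: 87.0
finger_force: 0.0
```

Run:
```python
from h import *
st=manip.get_state();print(st["ee_pos"],st["ee_rot"],st["joints"],st["time"])
p=manip.read_camera("wrist");cv2.imwrite("pics/w5.png",p["image"])
for q in manip.trace(p,"screwdriver")[:2]:
        m=q["mask"].astype(np.uint8);c=max(cv2.findContours(m,0,2)[0],key=cv2.contourArea)
        print(q["conf"],q["box"],np.round(toz(p,cv2.boxPoints(cv2.minAreaRect(c)),13,st)).tolist())
        v,u=np.nonzero(m);X=toz(p,np.c_[u,v],13,st)[:,:2];mu=X.mean(0);d=np.linalg.svd(X-mu,full_matrices=False)[2][0]
        if d[1]<0:d=-d
        s=(X-mu)@d;w=(X-mu)@[-d[1],d[0]]
        print(mu,d,"tool x dir deg",np.degrees(np.arctan2(d[1],d[0])),mu+d*s.min(),mu+d*s.max())
        for a in np.arange(s.min(),s.max(),15):
            k=(s>=a)&(s<a+15);print(round(a),np.round([w[k].min(),w[k].max()],1),np.round(mu+d*(a+7)+np.array([-d[1],d[0]])*(w[k].min()+w[k].max())/2,1))
```

```text
[482.97478627 408.09202592 145.32466245] [-1.79974348e+02  1.82903579e-02  1.12984247e+02] [-22.2608066   22.46743264 -28.06390407  90.82806045  11.07132199
  69.51066974 -29.42867283] 12.05
```

View pics/w5.png

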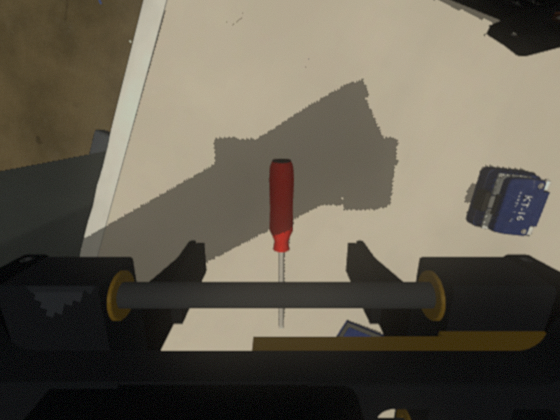

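The red handle runs from (282,158) to (281,250), and the tip is at about (281,328).

Run:
```python
from h import *
st=manip.get_state()
p=manip.read_camera("wrist")
X=toz(p,[[282,159],[282,200],[281,250],[281,328]],13,st);print(X.round(1))
r=R.from_euler('xyz',st["ee_rot"],degrees=True).as_matrix()
print(((X-st["ee_pos"])@r).round(1))
```

```text
[[473.4 449.4  13. ]
 [490.3 409.9  13. ]
 [511.9 356.3  13. ]
 [552.7 260.4  13. ]]
[[  41.5    7.1  132.4]
 [  -1.4    7.4  132.4]
 [ -59.2    6.7  132.4]
 [-163.4    7.3  132.4]]
```

Call:
{"name": "move_arm", "arguments": {
  "commands": [
    [[-0.4, 0.7, 3, 0, 100], [0, 0, 4, 0, 100], [0, 0, 4, 0, 100], [0, 0, 3, 0, 100], [0, 0, 0, 0, 100], [0, 0, 0, 0, 20], [0, 0, 0, 0, 10], [0, 0, 0, 0, 10], [0, 0, 0, 0, 10], [0, 0, 0, 0, 10], [0, 0, 0, 0, 10], [0, 0, 0, 0, 10]]
  ],
  "newtons": 40
}}

```text
time: 13.4
ee_pos: [490.8, 407.8, 5.6]
ee_rot: [180.0, -0.0, 112.9]
wrist_force: [-0.1, 0.3, -0.1]
gripper_width: 38.8
finger_force: 0.0
```

Call:
{"name": "move_arm", "arguments": {
  "commands": [
    [[0, 0, 0, 0, 10], [0, 0, 0, 0, 0], [0, 0, 0, 0, 0], [0, 0, 0, 0, 0], [0, 0, 0, 0, 0]]
  ],
  "newtons": 40
}}

```text
time: 13.9
ee_pos: [490.8, 407.9, 5.6]
ee_rot: [-180.0, -0.0, 112.9]
wrist_force: [-0.3, -1.0, 0.9]
gripper_width: 24.6
finger_force: 40.0
```

Call:
{"name": "move_arm", "arguments": {
  "commands": [
    [[0, 0, -2, 0, 0], [0, 0, -4, 0, 0], [0, 0, -4, 0, 0], [0, 0, -3, -0.15, 0], [0, 0, 0, -0.15, 0], [0, 0, 0, -0.15, 0], [0, 0, 0, -0.15, 0], [0, 0, 0, -0.15, 0], [0, 0, 0, -0.15, 0], [0, 0, 0, -0.15, 0], [0, 0, 0, -0.15, 0], [0, 0, 0, -0.03, 0], [0, 0, 0, 0, 0]]
  ]
}}

```text
time: 15.2
ee_pos: [490.8, 407.8, 135.4]
ee_rot: [180.0, -0.0, -176.8]
wrist_force: [0.1, -0.4, -0.7]
gripper_width: 24.5
finger_force: 40.0
```

Call:
{"name": "move_arm", "arguments": {
  "commands": [
    [[0, -4.1, 0, 0, 0], [0.1, -4.1, 0, 0, 0], [0, -4.1, 0, 0, 0], [0.1, -4.1, 0, 0, 0], [0, -4.1, 0, 0, 0], [0.1, -4, 0, 0, 0], [0, -4, 0, 0, 0], [0, -4, 0, 0, 0], [0, 0, 0, 0, 0], [0, 0, 0, 0, 0]]
  ]
}}

```text
time: 16.2
ee_pos: [507.2, 82.4, 135.7]
ee_rot: [-180.0, 0.0, -176.9]
wrist_force: [0.5, 0.6, 0.5]
gripper_width: 24.7
finger_force: 40.0
```

Run:
```python
from h import *
st=manip.get_state();print(st["ee_pos"],st["ee_rot"],st["joints"],st["time"],st["gripper_width"],st["wrist_force"])
r=R.from_euler('xyz',st["ee_rot"],degrees=True).as_matrix()
for n in ["scene","side","wrist"]:
    p=manip.read_camera(n)
    pr=proj(p,st["ee_pos"]+np.array([[-159,0,-7.4],[-56,0,-7.4],[45,0,-7.4]])@r.T,st)
    print(n,pr.round(1).tolist())
    cv2.imwrite(f"pics/d_{n}.png",p["image"])
    for t in ["screwdriver","housing","cover"]:
        for q in manip.trace(p,t)[:1]:
            print(t,round(q["conf"],2),np.round(q["box"]).tolist())
            if t=="housing":
                c=max(cv2.findContours(q["mask"].astype(np.uint8),0,2)[0],key=cv2.contourArea)
                a=cv2.approxPolyDP(cv2.convexHull(c),3,True)[:,0];print(a.tolist(),toz(p,a,28,st)[:,:2].round().tolist(),toz(p,a,53,st)[:,:2].round().tolist())
a=cv2.imread("pics/d_scene.png")[100:270,180:400];b=cv2.imread("pics/d_side.png")[150:320,180:400]
cv2.imwrite("pics/d.png",cv2.resize(np.vstack([a,b]),None,fx=1.75,fy=1.75,interpolation=2))
```

```text
[507.1956659   82.40922408 135.74197218] [-1.79996338e+02  2.50428243e-02 -1.76918946e+02] [ 18.45830778  10.01418103 -35.55775253 107.51600561   6.447109
  64.42731914  73.60656937] 16.2 24.713785281435076 [0.52190554 0.61403933 0.45004754]
scene [[305.6, 136.5], [270.0, 152.7], [232.5, 169.8]]
screwdriver 0.51 [233.0, 135.0, 306.0, 175.0]
housing 0.58 [300.0, 178.0, 341.0, 222.0]
[[303, 176], [312, 178], [337, 203], [340, 211], [335, 218], [327, 221], [301, 196]] [[652.0, 74.0], [668.0, 56.0], [675.0, -48.0], [666.0, -72.0], [643.0, -84.0], [621.0, -82.0], [610.0, 17.0]] [[638.0, 54.0], [654.0, 36.0], [660.0, -64.0], [652.0, -88.0], [630.0, -99.0], [609.0, -97.0], [598.0, -1.0]]
cover 0.69 [299.0, 175.0, 337.0, 212.0]
side [[210.8, 201.1], [257.0, 201.2], [302.7, 201.2]]
screwdriver 0.97 [211.0, 195.0, 303.0, 212.0]
housing 0.87 [217.0, 213.0, 246.0, 246.0]
[[239, 209], [244, 216], [240, 238], [235, 245], [225, 245], [219, 237], [222, 221], [229, 209]] [[643.0, -125.0], [623.0, -81.0], [613.0, 44.0], [619.0, 80.0], [643.0, 81.0], [665.0, 42.0], [675.0, -47.0], [671.0, -123.0]] [[633.0, -69.0], [614.0, -28.0], [604.0, 91.0], [610.0, 126.0], [633.0, 127.0], [654.0, 90.0], [663.0, 5.0], [659.0, -68.0]]
cover 0.58 [222.0, 211.0, 239.0, 235.0]
wrist [[276.0, 451.1], [276.1, 338.8], [276.2, 186.7]]
screwdriver 0.89 [253.0, 186.0, 303.0, 333.0]
```

View pics/d.png

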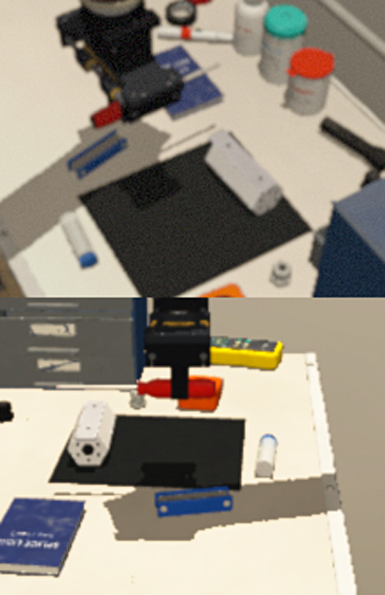

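The predicted screwdriver projection matches both pictures. I'll lower beside the lip and slide the blade under it.

Call:
{"name": "move_arm", "arguments": {
  "commands": [
    [[0, 0, 4, 0, 0], [0, 0, 4, 0, 0], [0, 0, 2.2, 0, 0], [0, 0, 0, 0, 0], [0, -1.5, 0, 0, 0], [0, -1.4, 0, 0, 0], [0, -1, 0, 0, 0], [0, 0, 0, 0, 0], [0, 0, 0, 0, 0]]
  ],
  "newtons": 60
}}

```text
time: 17.7
ee_pos: [509.8, 44.6, 34.3]
ee_rot: [180.0, 0.1, -176.6]
wrist_force: [0.7, -0.0, -0.6]
gripper_width: 24.2
finger_force: 60.0
```

Run:
```python
from h import *
p=manip.read_camera("scene");q=manip.read_camera("side")
a=cv2.resize(p["image"][130:230,250:370],None,fx=4.5,fy=4.5,interpolation=2);b=cv2.resize(q["image"][190:260,200:320],None,fx=4.5,fy=2.1,interpolation=2)
b=cv2.resize(q["image"][190:260,200:320],None,fx=2,fy=2,interpolation=2)
c=np.zeros((600,540,3),np.uint8);c[:450]=a;c[455:595,:240]=b;cv2.imwrite("pics/e.png",c)
```

```text
(no output)
```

View pics/e.png

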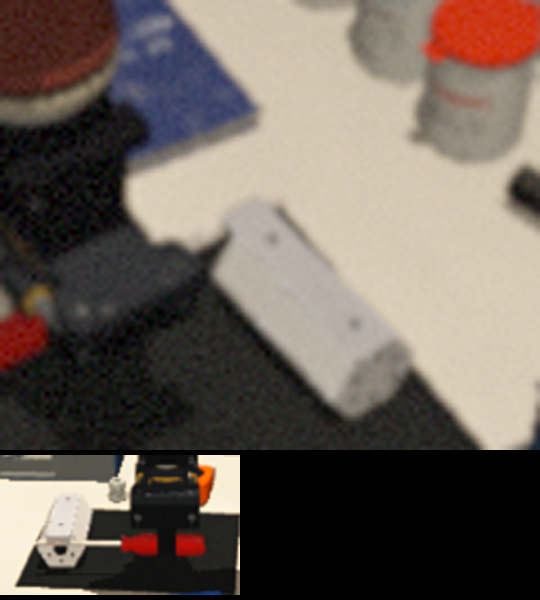

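The blade passes under the lip, just below the cover in the side crop at about (65,543). Levering along the arc.

Call:
{"name": "move_arm", "arguments": {
  "commands": [
    [[0, 0, -0.5, 0, 0], [-0.1, 0, -0.4, 0, 0], [0, -0.1, -0.8, 0, 0], [0, -0.1, -0.8, 0, 0], [0, -0.1, -0.8, 0, 0], [0, -0.1, -0.7, 0, 0], [0, -0.2, -0.8, 0, 0], [0, -0.3, -0.7, 0, 0], [0, -0.3, -0.7, 0, 0], [0, -0.4, -0.7, 0, 0], [0, 0, 0, 0, 0]]
  ]
}}

```text
time: 18.9
ee_pos: [511.9, 27.7, 103.6]
ee_rot: [-180.0, 0.1, -176.7]
wrist_force: [0.5, 0.0, -1.6]
gripper_width: 24.1
finger_force: 60.0
```

Run:
```python
from h import *
for n in ("scene","side"):
    p=manip.read_camera(n)
    for t in ["housing","cover","screwdriver"]:
        for q in manip.trace(p,t)[:1]: print(n,t,round(q["conf"],2),np.round(q["box"]).tolist())
```

```text
scene housing 0.61 [299.0, 160.0, 339.0, 221.0]
scene cover 0.63 [306.0, 163.0, 338.0, 212.0]
scene screwdriver 0.77 [246.0, 166.0, 302.0, 197.0]
side housing 0.76 [216.0, 207.0, 246.0, 244.0]
side cover 0.65 [222.0, 201.0, 239.0, 213.0]
side screwdriver 0.72 [220.0, 198.0, 298.0, 213.0]
```

The cover is following (the lip's top rose from row 176 to 163 in the scene view). Continue.

Call:
{"name": "move_arm", "arguments": {
  "commands": [
    [[0, -0.4, -0.7, 0, 0], [0, -0.4, -0.7, 0, 0], [0, -0.5, -0.6, 0, 0], [0, -0.5, -0.6, 0, 0], [0, -0.6, -0.5, 0, 0], [0, -0.6, -0.5, 0, 0], [0, -0.6, -0.5, 0, 0], [0, -0.6, -0.5, 0, 0], [0, -0.7, -0.4, 0, 0], [0, -0.7, -0.3, 0, 0], [0, -0.7, -0.3, 0, 0], [0, -0.8, -0.3, 0, 0], [0, -0.8, -0.2, 0, 0], [0, -0.8, -0.1, 0, 0], [0, 0, 0, 0, 0], [0, 0, 0, 0, 0]]
  ]
}}

```text
time: 20.9
ee_pos: [516.5, -58.6, 164.5]
ee_rot: [180.0, 0.0, -176.6]
wrist_force: [-0.2, 0.2, -0.9]
gripper_width: 24.1
finger_force: 60.0
```

Run:
```python
from h import *
c=np.zeros((600,540,3),np.uint8)
p=manip.read_camera("scene");q=manip.read_camera("side")
c[:300]=cv2.resize(p["image"][110:230,230:400],(540,300));c[300:]=cv2.resize(q["image"][150:260,200:330],(540,300))
for n,p in (("scene",p),("side",q)):
    for t in ["cover","housing"]:
        for q in manip.trace(p,t)[:1]: print(n,t,round(q["conf"],2),np.round(q["box"]).tolist())
cv2.imwrite("pics/f.png",c)
```

```text
scene cover 0.57 [329.0, 166.0, 340.0, 212.0]
scene housing 0.66 [305.0, 164.0, 341.0, 223.0]
side cover 0.91 [226.0, 171.0, 241.0, 211.0]
side housing 0.77 [219.0, 174.0, 245.0, 244.0]
```

View pics/f.png

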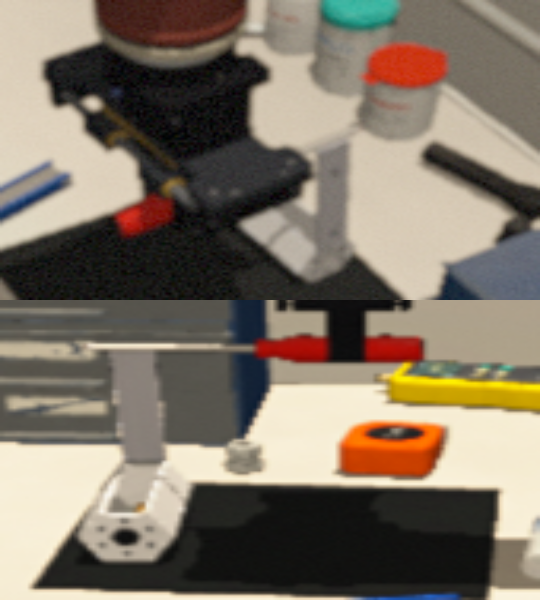

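The cover stands nearly upright, about 80°. I'll back the blade away toward +y and return the screwdriver to its original spot.

Call:
{"name": "move_arm", "arguments": {
  "commands": [
    [[0, 1, 0, 0, 0], [0, 2, 0, 0, 0], [0, 3, 0, 0, 0], [-0.2, 4, 0, 0, 0], [0, 4, 0, 0, 0], [0, 4, 0, 0, 0], [0, 4, 0, 0, 0], [0, 4, 0, 0, 0], [0, 4, 0, 0, 0], [0, 4, 0, 0, 0], [0, 4, 0, 0, 0], [0, 4, 0, 0, 0], [0, 4, 0, 0, 0], [0, 0.6, 0, 0, 0], [0, 0, 0, 0, 0]]
  ]
}}

```text
time: 22.7
ee_pos: [489.1, 409.2, 164.3]
ee_rot: [179.9, -0.1, -176.4]
wrist_force: [-0.2, 0.4, -1.5]
gripper_width: 24.3
finger_force: 60.0
```

Call:
{"name": "move_arm", "arguments": {
  "commands": [
    [[0, 0, 0, 0.15, 0], [0, 0, 0, 0.15, 0], [0, 0, 0, 0.15, 0], [0, 0, 0, 0.15, 0], [0, 0, 0, 0.15, 0], [0, 0, 0, 0.15, 0], [0, 0, 0, 0.15, 0], [0, 0, 0, 0.15, 0], [0, 0, 4, 0.03, 0], [0, 0, 4, 0, 0], [0, 0, 4, 0, 0], [0, 0, 2, 0, 0], [0, 0, 1, 0, 0], [0, 0, 0, 0, 0], [0, 0, 0, 0, 0]]
  ]
}}

```text
time: 24.2
ee_pos: [491.7, 407.0, 15.9]
ee_rot: [179.9, -0.0, 112.9]
wrist_force: [0.1, 0.9, -0.2]
gripper_width: 24.1
finger_force: 60.0
```

Call:
{"name": "move_arm", "arguments": {
  "commands": [
    [[0, 0, 0.5, 0, 0], [0, 0, 0.3, 0, 0], [0, 0, 0.2, 0, 0], [0, 0, 0, 0, 0], [0, 0, 0, 0, 40], [0, 0, 0, 0, 60], [0, 0, 0, 0, 100], [0, 0, 0, 0, 100], [0, 0, 0, 0, 100], [0, 0, 0, 0, 100], [0, 0, 0, 0, 100], [0, 0, 0, 0, 100], [0, 0, -2, 0, 100], [0, 0, -4, 0, 100], [0, 0, -4, 0, 100], [0, 0, 0, 0, 100], [0, 0, 0, 0, 100], [0, 0, 0, 0, 100]]
  ]
}}

```text
time: 26.0
ee_pos: [490.5, 406.3, 103.5]
ee_rot: [-179.9, 0.0, 112.9]
wrist_force: [-0.4, -0.7, -1.0]
gripper_width: 87.2
finger_force: 0.0
```

Run:
```python
from h import *
p=manip.read_camera("scene");q=manip.read_camera("side")
c=np.hstack([p["image"][90:290,170:400],q["image"][150:350,170:340]])
cv2.imwrite("pics/g.png",cv2.resize(c,None,fx=2,fy=2))
for n,p in (("scene",p),("side",q)):
    for t in ["cover","housing","screwdriver"]:
        for q in manip.trace(p,t)[:1]: print(n,t,round(q["conf"],2),np.round(q["box"]).tolist())
```

```text
scene cover 0.59 [328.0, 168.0, 342.0, 213.0]
scene housing 0.87 [299.0, 168.0, 343.0, 223.0]
scene screwdriver 0.65 [183.0, 120.0, 238.0, 153.0]
side cover 0.59 [224.0, 166.0, 240.0, 213.0]
side housing 0.77 [220.0, 171.0, 246.0, 238.0]
side screwdriver 0.63 [252.0, 298.0, 289.0, 368.0]
```

View pics/g.png

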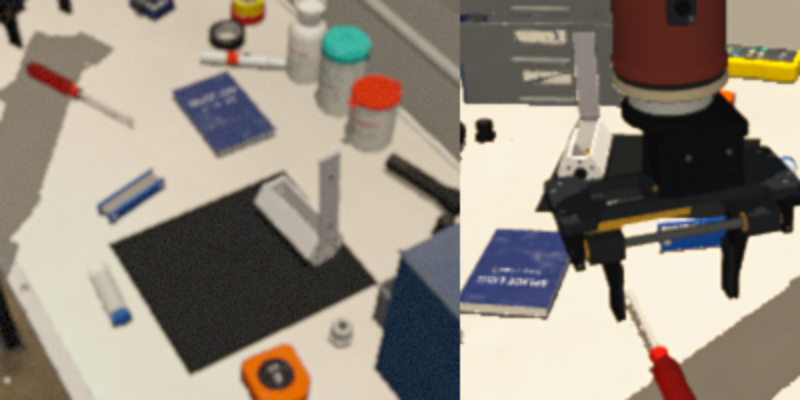

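The cover stands open on the mat, at about (328,205) in the crop. The screwdriver lies flat at its old place, from (30,70) to (130,125), and the bystanders look undisturbed. Handing in.

```bash
python3 -c "
from workcell import manip
print(manip.finish_job())"
```

```text
the job is handed in; nothing more can be done
None
```

I rolled the housing cover-up on the mat, levered the cover open to about 80° with the screwdriver blade, laid the screwdriver back on the bench clear of the mat, and handed the job in at about 26 s; the hand-in gave no verdict.

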